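# Lock the bread bin's cam handle

### The arm

A 6-joint arm with a two-finger parallel gripper is mounted at the origin on a cart in front of the work surface, level with it; the furniture and walls round the work are solid. World frame = base frame: x ahead of the robot, y to its left, z up, the work surface at z = 0. Lengths are in m, angles in rad, forces in N, time in s.
With the tool pointing down it reaches from about 0.225 to 0.875 m from the base axis. Payload 3.4 kg.
Tool frame: the origin (TCP) lies between the finger pads; the fingertips stand 17 mm ahead of it and the grasp point (between the pads) lies 2 mm behind it; y points along the fingers, z is the direction in which the jaws open and shut, and the axes are right-handed (so a half turn about y gives the same grasp; the last joint's range is limited). The gripper opens to 85 mm and grips with 20 to 120 N. Pads are 22 mm wide; open, the fingers measure 114 mm over their backs; the gripper's body (76 mm by 85 mm) begins 54 mm behind the grasp point. The pads swing forward as they close: fully open they stand 13 mm farther back than shut.
Start: joints at [-1.277, 0.276, 1.505, -0, 1.361, -0.121], TCP at [0.232, -0.526, 0.248] pointing down, gripper open.
Joint ranges: [-2.89, 2.89], [-0.75, 2.08], [0.22, 2.7], [-1.18, 4.32], [0.11, 2.71], [-2.7, 2.7]. Speed limits (rad/s): [2.57, 2.57, 3.14, 3.14, 3.14, 3.14].

### API

Orientations are given as a unit quaternion [w, x, y, z].
In Python, from rig import manip, get_image, camera_model, sign_off, spot_in, silhouettes, spot_point gives the robot as it stands.
- The arm moves only by the tool jog_arm, never from a script. Its argument "targets" is a list of rows, each a list of 3 entries, a list of its own where there are three numbers: the finger opening in m, from 0 to 0.0854, then the shift along the world's x, y, z in m, then the turn about the world's z in rad. In form: [[claw, [x, y, z], spin], ...]. A call has 1 to 10 rows; each row shifts and turns the commanded pose from where the row before left it; what a row does not reach is not made up. A row lasts 1/8 s, in which the tool goes at most 62.5 mm and 10.7 degrees, less where a joint would pass 70% of its speed; a pose out of reach is approached as far as the arm can. A call with a gripper value outside its range is refused whole. The fingers move at their own pace and stop on an object; "force" is the grip in N (left out, the last holds). Time passes only in rows, so rows that do not move let the fingers close. It gives the time, the measured TCP pose, the force and the opening at its end, in the units of the state.
- manip.get_state(): the state, without advancing time (a new reading comes with each control period).
- get_image(name): name is "scene" or "side" or "wrist"; returns (picture, depth): 400x640x3 uint8, red, green, blue; 400x640 float32, m along the optical axis (not along the pixel's ray), 0 where there is no reading.
- camera_model(name): a dict with "mtx" (3x3 intrinsics, pixels), "distortion" ([k1, k2, p1, p2, k3] as OpenCV has them; the pictures are not rectified), "world_from_camera" (4x4, takes a point from camera to world coordinates). Camera axes: x right, y up, looking along -z (the intrinsics and any distortion apply to the point x, -y, -z); pixel columns grow to the right and rows downward; lengths in m; the calibration is good to about 2 mm. A picture is of the moment at which its call begins: read the wrist's pose just before it. camera_model takes no time and is no camera call; for the wrist camera it gives the pose at the moment of the call.
- sign_off(): hands the job in, once; it reports no verdict.
Trained networks look in the newest picture that a camera, given by its name, has taken for a name from the list of things; names that differ only in an ending like _2 or _b are one class to them, and where a whole thing is asked for, a point or a joint stands for the part that bears it (a point fixed in the world has none). Each returns a list of dicts, best first, with "score" (0 to 1); they miss things now and then, are a little off and sometimes report something else, mostly with a low value. They report only what shows in the picture. A call takes as long as a camera call.
- spot_in(name, camera): "position" ([column, row] in pixels, amid what is visible of it).
- silhouettes(name, camera): "mask" (400x640 bool, what is visible of it) and "position" ([column, row] in pixels, amid what is visible of it).
- spot_point(name, camera): "position" ([column, row] in pixels: a listed point, or the origin of a listed thing).
The state is a dict: "clock": time; "qpos": joint angles; "qd": joint speeds; "effort": joint torques, N m; "position": TCP position; "ee_rot": TCP orientation; "contact_force": force on the tool from outside, world axes, zero at the start; "moment": the same for the moment, N m; "width": finger opening in m.
Only numpy, scipy, OpenCV 4.12 (cv2) and the standard library are available. Lean on these libraries where they do the work, as an engineer would, in place of code of your own. Each camera call takes 0.05 s, during which the arm holds its last target.

### The job

The bread is in: lock the larger of the two white bins. Swing its handle over the raised cam on the lid until it drops fully into the low notch behind it, then let go; leave the smaller bin's handle unlocked as it is, since that bin is still to be filled.

Things in the scene. Friction and masses are not known exactly. Their poses are not given: they have to be found in the camera images.
- bread_bin_knob (a point): Middle of the black round upright knob on the handle of the LARGER bin (fixed; white, wooden lid; 260 mm wide, 170 deep, lid top 130 above the worktop). Knob 20 mm across, 44 tall: from 26 mm below this point to 18 above; under it the flat steel handle, pivoted 80 mm away. 50 mm above the lid top with the handle down; rises with it. A 40 mm high tin is fixed on the lid at the back, on the right seen from the front.
- bread_bin_pivot (a point): Point on the handle's pivot axis at lid-top height, 16 mm in front of the middle of the larger bin's front edge. x axis: level, from the pivot back across the lid, where the locked handle points; y: level, along the front edge, where the unlocked handle points; z up. The pivot post, with a 22 mm cap, ends 52 mm above this point.
- bread_bin_lever (a joint): Larger bin's handle, rad, clockwise from above: 0 along the pivot's y, 1.57 along its x; stop at 1.60. From 0.42 to 0.95 it climbs a ramp and rises 6 mm against a 6 N spring, stays high to 1.36, then drops back by itself once turned to 1.45-1.60 (notch). Needs about 4 N at the knob; pinch the knob lightly from above or push it, letting the hand rise too. Stays where left, except on the ramp or the notch's brink.
- biscuit_bin_knob (a point): Middle of the like knob on the SMALLER bin (160 mm wide, 140 deep, lid top 90 mm above the worktop, otherwise alike), 50 mm above its lid top. To be left where it is. The two bins may stand either way round, left or right.

How it is judged:
At the end, for the whole second after the job is handed in: The larger bin's handle is past 1.40 rad, has dropped to within 2.5 mm of its lowest height (in the notch) and is at rest; the smaller bin's knob is within 15 mm of where it was (value of joint bread_bin_lever above 1.4 rad and z of bread_bin_knob in the frame of bread_bin_pivot below 0.0525 m and velocity of joint bread_bin_lever between -0.05 and 0.05 rad/s and distance of biscuit_bin_knob from where it was at the start of the episode below 0.015 m); the robot touches nothing.
It fails at once if the smaller bin's handle is moved by more than 15 mm (distance of biscuit_bin_knob from where it was at the start of the episode above 0.015 m).
It also fails if it takes over 32 s, if anything falls off the work surface, if the arm or the gripper's body presses on something with over 40 N, if the wrist force passes 120 N, or if a joint passes its speed limit or range.

## Working session

There is one attempt and no reset: what is moved stays moved. The work goes in short steps, Python scripts to look and compute and a tool call to move; the robot and the scene stay as the last step left them, time stands still between calls to the robot, and variables do not carry over. Pictures are saved under pics/ and viewed, and the job is handed in when it is done.

Besides the shell and the picture viewer there is one more tool, called as name(argument=value, ...) on one line, values as JSON. jog_arm: Moves the arm, as the interface text tells. Its arguments: {"type":"object","properties":{"targets":{"type":"array","items":{"type":"array"}},"force":{"type":"number"}},"required":["targets"]}

```bash
mkdir -p pics; ls; python3 - <<'E'
from rig import *
import cv2
s=manip.get_state(); print(s)
for c in ["scene","side"]:
    p,d=get_image(c); cv2.imwrite(f"pics/{c}0.png",p[:,:,::-1])
    for n in ["bread_bin_knob","bread_bin_pivot","biscuit_bin_knob"]:
        print(c,n,[(x["score"],x["position"]) for x in spot_point(n,c)])
    m=camera_model(c); print(m)
E
```

```text
pics
{'clock': 0.0, 'qpos': array([-1.27702966e+00,  2.76592778e-01,  1.50615931e+00,  2.44454497e-05,
        1.36071236e+00, -1.20980706e-01]), 'qd': array([ 0.0010617 ,  0.00076967,  0.00226717, -0.00075547, -0.00012646,
        0.00202109]), 'effort': array([-2.76255441e-04, -4.16773403e+01, -2.45804983e+01, -2.67956975e-04,
        1.10872131e-02,  1.62953461e-05]), 'position': array([ 0.23156419, -0.52574905,  0.24743053]), 'ee_rot': array([ 0.1455361 , -0.14563346,  0.69261715, -0.69129706]), 'contact_force': array([ 0.15014572, -1.01333259, -0.17082649]), 'moment': array([ 0.01216456, -0.02997834,  0.02467157]), 'width': 0.08560919420186847}
scene bread_bin_knob [(0.78, [221.5, 245.6])]
scene bread_bin_pivot [(0.92, [263.6, 240.3])]
scene biscuit_bin_knob [(0.57, [367.5, 160.2])]
{'mtx': array([[511.72266966,   0.        , 313.02778398],
       [  0.        , 511.72266966, 192.53143324],
       [  0.        ,   0.        ,   1.        ]]), 'distortion': array([-0.07334529,  0.        ,  0.        ,  0.        ,  0.        ]), 'world_from_camera': array([[-0.64163902,  0.56965
[... 172 characters left out ...]
 ,  0.        ,  0.        ,  1.        ]])}
side bread_bin_knob [(0.86, [286.3, 280.9])]
side bread_bin_pivot [(0.78, [305.3, 270.0])]
side biscuit_bin_knob [(0.69, [334.2, 178.7])]
{'mtx': array([[436.36801429,   0.        , 328.85434744],
       [  0.        , 436.36801429, 200.04298339],
       [  0.        ,   0.        ,   1.        ]]), 'distortion': array([-0.10671795,  0.        ,  0.        ,  0.        ,  0.        ]), 'world_from_camera': array([[-0.97079964,  0.12422001, -0.20522534,  0.26037646],
       [-0.23906041, -0.57211444,  0.7845605 ,  0.7981038 ],
       [-0.01995427,  0.81071231,  0.58510458,  0.77659874],
       [ 0.        ,  0.        ,  0.        ,  1.        ]])}
```

View pics/scene0.png

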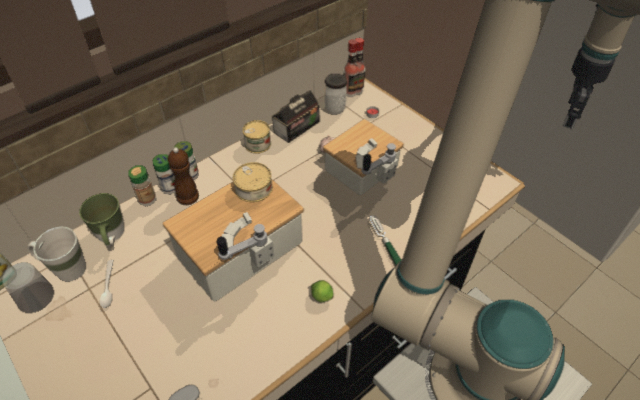

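View pics/side0.png

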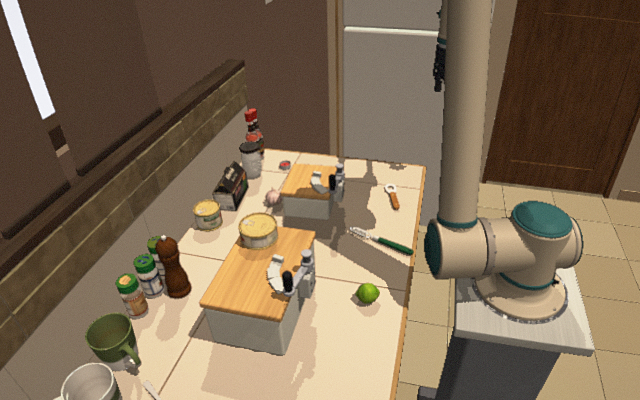

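```bash
cat > h.py <<'E'
from rig import *
import cv2, numpy as np
def ray(c,px,m=None):
    m=m or camera_model(c); u=cv2.undistortPoints(np.array([[px]],float),m["mtx"],m["distortion"])[0,0]
    T=m["world_from_camera"]; d=T[:3,:3]@np.array([u[0],-u[1],-1]); return T[:3,3],d
def at_z(c,px,z):
    o,d=ray(c,px); return o+d*(z-o[2])/d[2]
def at_depth(c,px,dep,m=None):
    o,d=ray(c,px,m); return o+d*dep
def tri(r):
    A=sum(np.eye(3)-np.outer(d,d)/(d@d) for o,d in r); b=sum((np.eye(3)-np.outer(d,d)/(d@d))@o for o,d in r)
    return np.linalg.solve(A,b)
def proj(c,P):
    m=camera_model(c);T=m["world_from_camera"]; p=T[:3,:3].T@(np.array(P)-T[:3,3]); p=np.array([p[0],-p[1],-p[2]])
    return cv2.projectPoints(p.reshape(1,1,3),np.zeros(3),np.zeros(3),m["mtx"],m["distortion"])[0].ravel()
E
python3 - <<'E'
from h import *
S={"bread_knob":([221.5,245.6],[286.3,280.9],.18),"pivot":([263.6,240.3],[305.3,270.],.13),"bisc":([367.5,160.2],[334.2,178.7],.14)}
for k,(a,b,z) in S.items(): print(k,at_z("scene",a,z),at_z("side",b,z),tri([ray("scene",a),ray("side",b)]))
E
```

```text
bread_knob [0.48030606 0.26515723 0.18      ] [0.48567637 0.26608331 0.18      ] [0.48624164 0.26254447 0.17427365]
pivot [0.47035412 0.17604435 0.13      ] [0.47562079 0.1829851  0.13      ] [0.47965575 0.1706216  0.11648828]
bisc [ 0.49471943 -0.14461993  0.14      ] [ 0.49300499 -0.15323724  0.14      ] [ 0.48879854 -0.1377064   0.14979572]
```

Larger bin is on the left (scene lid ~(235,220)); knob at (221,245), pivot post at (262,238), tin at the back right (252,180). I'll refine the bin pose.

```bash
python3 - <<'E'
from h import *
out=[]
for c in ["scene","side"]:
    p,d=get_image(c)
    for n in ["bread_bin_knob","bread_bin_pivot"]:
        print(c,n,[(x["score"],x["position"]) for x in spot_point(n,c)])
    print([(x["score"],x["position"],int(x["mask"].sum())) for x in silhouettes("bread_bin_knob",c)])
    x0,y0,w,h=(150,150,170,150) if c=="scene" else (195,200,140,150)
    cv2.imwrite(f"pics/{c}1.png",cv2.resize(p[y0:y0+h,x0:x0+w,::-1],None,fx=4,fy=4,interpolation=cv2.INTER_CUBIC)); 
    m=camera_model(c); H,W=d.shape
    uu,vv=np.meshgrid(np.arange(W),np.arange(H)); pts=np.stack([uu,vv],-1).reshape(-1,1,2).astype(float)
    un=cv2.undistortPoints(pts,m["mtx"],m["distortion"])[:,0]
    T=m["world_from_camera"]; P=(np.c_[un[:,0],-un[:,1],-np.ones(len(un))]*d.reshape(-1,1))@T[:3,:3].T+T[:3,3]
    P=P.reshape(H,W,3)
    np.save(f"{c}_P.npy",P); np.save(f"{c}_d.npy",d)
    sel=(d>0)&(np.abs(P[...,2]-.13)<.006)&(P[...,0]>.42)&(P[...,0]<.72)&(P[...,1]>.0)&(P[...,1]<.4)
    m8=cv2.morphologyEx(sel.astype(np.uint8),cv2.MORPH_OPEN,np.ones((3,3)))
    Q=P[m8>0]; print(c,len(Q),Q[:,2].mean(),np.percentile(Q,[0,1,50,99,100],axis=0))
    r=cv2.minAreaRect(Q[:,:2].astype(np.float32)); print(r, cv2.boxPoints(r))
    # black knob points
    sel=(d>0)&(p.max(-1)<50)&(P[...,2]>.14)&(P[...,2]<.22)&(P[...,0]>.4)&(P[...,0]<.6)&(P[...,1]>.1)&(P[...,1]<.35)
    print("knob",sel.sum(),P[sel].mean(0) if sel.any() else 0,P[sel].min(0),P[sel].max(0))
    sel=(d>0)&(P[...,2]>.135)&(P[...,2]<.25)&(P[...,0]>.4)&(P[...,0]<.75)&(P[...,1]>.0)&(P[...,1]<.35)
    Q=P[sel]; np.save(f"{c}_hi.npy",np.c_[Q,p[sel]])
    print("top zs",np.percentile(Q,[0,5,50,95,100],axis=0))
E
```

```text
scene bread_bin_knob [(0.83, [221.4, 244.1])]
scene bread_bin_pivot [(0.88, [265.1, 240.5])]
[(0.63, [234.2, 244.8], 555)]
scene 5645 0.12883489511810764 [[0.45663579 0.05355961 0.12402123]
 [0.46426717 0.05986689 0.12480535]
 [0.56050977 0.20557328 0.12879539]
 [0.65067641 0.31462295 0.13339375]
 [0.65501842 0.31730223 0.13586651]]
((0.5561124086380005, 0.18533968925476074), (0.19923235476016998, 0.26223936676979065), 0.6494653224945068) [[0.45501637 0.3153218 ]
 [0.45798886 0.05309927]
 [0.65720844 0.05535758]
 [0.65423596 0.3175801 ]]
knob 124 [0.47584211 0.26430669 0.18437439] [0.46320053 0.18688679 0.15725105] [0.48813534 0.27320966 0.19981058]
top zs [[0.45253577 0.06071719 0.135002  ]
 [0.46177239 0.07664659 0.13777696]
 [0.56661695 0.14005997 0.16346584]
 [0.63399868 0.26601523 0.18277557]
 [0.65066941 0.2743631  0.19981058]]
side bread_bin_knob [(0.91, [287.9, 280.3])]
side bread_bin_pivot [(0.75, [310.9, 269.6])]
[(0.63, [293.0, 276.6], 528)]
side 5580 0.1314846865854768 [[0.46167283 0.05650156 0.12400977]
 [0.4744494  0.06458907 0.1255844 ]
 [0.56640902 0.23045194 0.13159388]
 [0.65318423 0.31680328 0.13495239]
 [0.65680763 0.31884533 0.13599378]]
((0.5593409538269043, 0.18712064623832703), (0.1950138956308365, 0.2615862488746643), 0.8413355946540833) [[0.45992398 0.31646794]
 [0.46376503 0.05490987]
 [0.6587579  0.05777335]
 [0.6549169  0.3193314 ]]
knob 170 [0.48050362 0.26164978 0.1830306 ] [0.46538553 0.18871249 0.15794725] [0.49004035 0.27564587 0.20079141]
top zs [[0.45850931 0.06409819 0.13500327]
 [0.4678041  0.08229746 0.13685727]
 [0.56867909 0.14821963 0.16357774]
 [0.63484798 0.27171944 0.18567923]
 [0.64980407 0.31411681 0.20105547]]
```

```bash
python3 - <<'E'
import numpy as np,cv2
# top-down height map of both, 2mm/px, x 0.42..0.72 up, y 0.4..0 left->right
for c in ["scene","side"]:
    P=np.load(f"{c}_P.npy");d=np.load(f"{c}_d.npy")
    Q=P[(d>0)&(P[...,2]>.1)&(P[...,2]<.24)]
    im=np.zeros((150,200),np.float32)
    i=((.72-Q[:,0])/.002).astype(int); j=((.40-Q[:,1])/.002).astype(int)
    ok=(i>=0)&(i<150)&(j>=0)&(j<200)
    np.maximum.at(im,(i[ok],j[ok]),Q[ok,2])
    v=np.clip((im-.1)/.12,0,1)*255
    cm=cv2.applyColorMap(v.astype(np.uint8),cv2.COLORMAP_JET); cm[im==0]=0
    cv2.imwrite(f"pics/{c}_top.png",cv2.resize(cm,None,fx=4,fy=4,interpolation=cv2.INTER_NEAREST))
E
```

```text
(no output)
```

View pics/scene1.png

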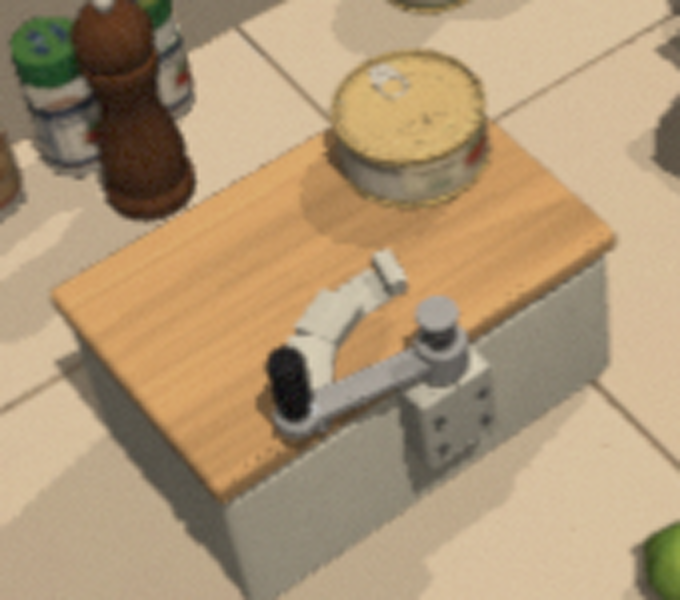

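View pics/scene_top.png

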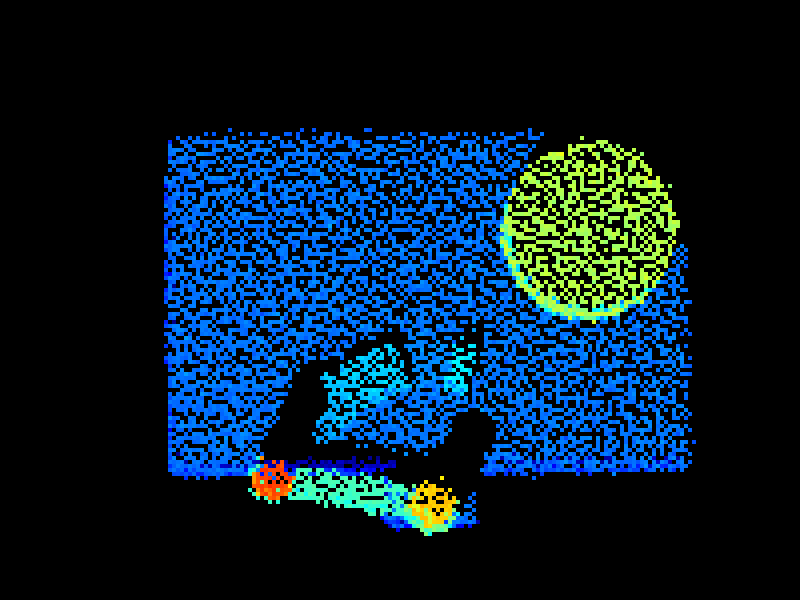

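View pics/side_top.png

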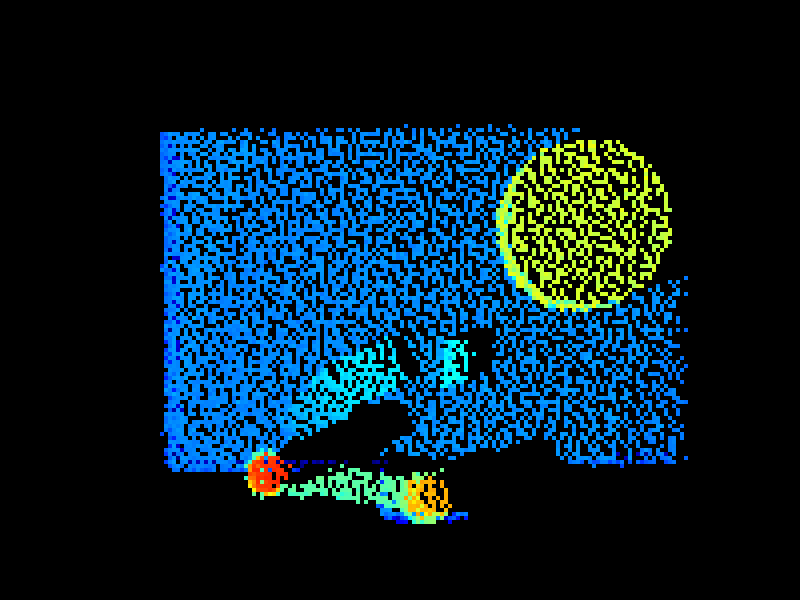

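```bash
python3 - <<'E'
from h import *
from scipy.spatial.transform import Rotation as R
s=manip.get_state(); q=s["ee_rot"]; M=R.from_quat(np.r_[q[1:],q[0]]).as_matrix(); print(M.round(3),s["clock"])
j=M[:,2]; print("jaw yaw",np.arctan2(j[1],j[0]))
E
```

```text
[[-0.915  0.     0.403]
 [-0.403 -0.    -0.915]
 [ 0.    -1.     0.   ]] 0.8
jaw yaw -1.1560154317500846
```

jog_arm(targets=[[0.05,[0.0125,0.0396,0.012],0.0508],[0.05,[0.0125,0.0396,0.012],0.0508],[0.05,[0.0125,0.0396,0.012],0.0508],[0.05,[0.0125,0.0396,0.012],0.0508],[0.05,[0.0125,0.0396,0.012],0.0508],[0.05,[0.0125,0.0396,0],0.0508],[0.05,[0.0125,0.0396,0],0.0508],[0.05,[0.0125,0.0396,0],0.0508],[0.05,[0.0125,0.0396,0],0.0508],[0.05,[0.0125,0.0396,0],0.0508]], force=20)

```text
clock: 2.05
position: [0.357, -0.129, 0.3086]
ee_rot: [-0.315, 0.315, -0.633, 0.633]
contact_force: [0.9, 0.2, -1.0]
width: 0.05
```

jog_arm(targets=[[0.05,[0.0125,0.0396,0],0.0508],[0.05,[0.0125,0.0396,0],0.0508],[0.05,[0.0125,0.0396,0],0.0508],[0.05,[0.0125,0.0396,0],0.0508],[0.05,[0.0125,0.0396,0],0.0508],[0.05,[0.0125,0.0396,0],0.0508],[0.05,[0.0125,0.0396,0],0.0508],[0.05,[0.0125,0.0396,0],0.0508],[0.05,[0.0125,0.0396,0],0.0508],[0.05,[0,0,0],0]])

```text
clock: 3.3
position: [0.4698, 0.2284, 0.3079]
ee_rot: [0.451, -0.451, 0.545, -0.544]
contact_force: [-0.5, -2.2, 0.4]
width: 0.0498
```

jog_arm(targets=[[0.05,[0.0125,0.0376,-0.02],0.0508],[0.05,[0,0,-0.02],0],[0.05,[0,0,0],0]])

```text
clock: 3.68
position: [0.4805, 0.2627, 0.2668]
ee_rot: [0.462, -0.465, 0.534, -0.534]
contact_force: [0.3, 0.1, 0.5]
width: 0.0501
```

```bash
python3 - <<'E'
from h import *
s=manip.get_state(); print(s["clock"],s["position"],s["qpos"])
p,d=get_image("wrist"); m=camera_model("wrist"); cv2.imwrite("pics/w0.png",p[:,:,::-1])
for n in ["bread_bin_knob","bread_bin_pivot"]:
    for x in spot_point(n,"wrist"):
        o,dd=ray("wrist",x["position"],m); z=.18 if "knob" in n else .13
        print(n,x["score"],x["position"],o+dd*(z-o[2])/dd[2])
E
```

```text
3.675 [0.48052585 0.26270605 0.26680334] [ 3.73647133e-01  2.26964885e-01  1.52689903e+00 -6.38691932e-04
  1.39205042e+00  5.14142420e-01]
bread_bin_knob 0.78 [324.1, 210.3] [0.48818675 0.2650795  0.18      ]
bread_bin_pivot 0.77 [318.1, 265.6] [0.47273416 0.18885453 0.13      ]
```

View pics/w0.png

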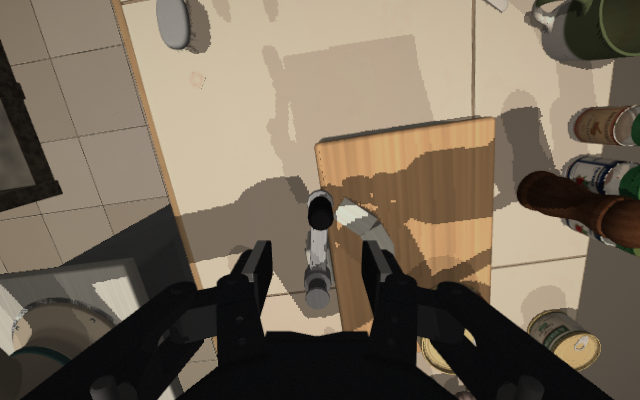

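Knob at (320,210) is midway between the fingers (262 and 372), with the handle running down to the cap at (317,290). Descending around it.

jog_arm(targets=[[0.05,[0.003,0.002,-0.02],0],[0.05,[0,0,-0.02],0],[0.05,[0,0,-0.02],0],[0.05,[0,0,-0.015],0],[0.05,[0,0,-0.008],0],[0.05,[0,0,0],0]])

```text
clock: 4.58
position: [0.4848, 0.2656, 0.1853]
ee_rot: [0.464, -0.464, 0.534, -0.534]
contact_force: [-0.4, 0.3, 0.1]
width: 0.0497
```

```bash
python3 - <<'E'
from h import *
s=manip.get_state(); print(s["clock"],s["position"],s["contact_force"])
p,d=get_image("wrist"); cv2.imwrite("pics/w1.png",p[:,:,::-1])
p,d=get_image("side"); cv2.imwrite("pics/s1.png",cv2.resize(p[200:360,195:345,::-1],None,fx=3.7,fy=3.7))
E
```

```text
4.575 [0.48477414 0.26557767 0.1852897 ] [-0.38809444  0.3114733   0.13690194]
```

View pics/w1.png

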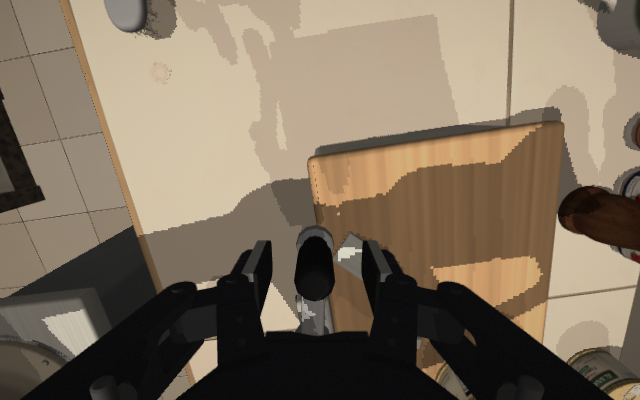

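View pics/s1.png

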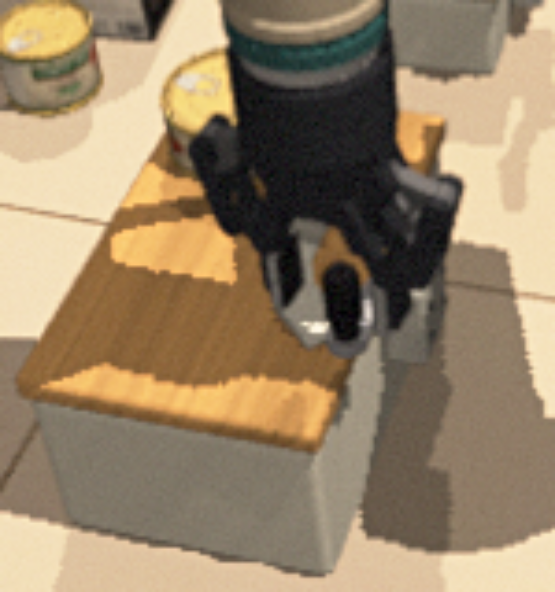

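jog_arm(targets=[[0.03,[0,0,0],0],[0.022,[0,0,0],0],[0.017,[0,0,0],0],[0.017,[0,0,0],0],[0.017,[0,0,0],0]], force=20)

```text
clock: 5.3
position: [0.4848, 0.266, 0.1856]
ee_rot: [0.464, -0.464, 0.534, -0.534]
contact_force: [-0.0, 1.3, 2.0]
width: 0.0193
```

```bash
python3 - <<'E'
from h import *
s=manip.get_state(); print(s["clock"],s["position"],s["contact_force"],s["width"],s["moment"])
p,d=get_image("wrist"); cv2.imwrite("pics/w2.png",p[:,:,::-1])
for c in ["side","scene"]:
    get_image(c); print(c,[(x["score"],x["position"]) for x in spot_point("bread_bin_knob",c)])
    for z in (.154,.18,.198): print(proj(c,[s["position"][0],s["position"][1],z]))
E
```

```text
5.3 [0.48481465 0.26597823 0.1856056 ] [-0.00372929  1.32504388  2.01083166] 0.01933252082828134 [ 0.09834692  0.12848479 -0.06007624]
side [(0.65, [287.8, 279.5])]
[287.83688213 290.42825979]
[286.7547968 280.9359892]
[285.98325098 274.13835373]
scene [(0.59, [221.9, 241.4])]
[221.74430515 252.11766601]
[219.87242521 244.3729919 ]
[218.53474662 238.82884998]
```

View pics/w2.png

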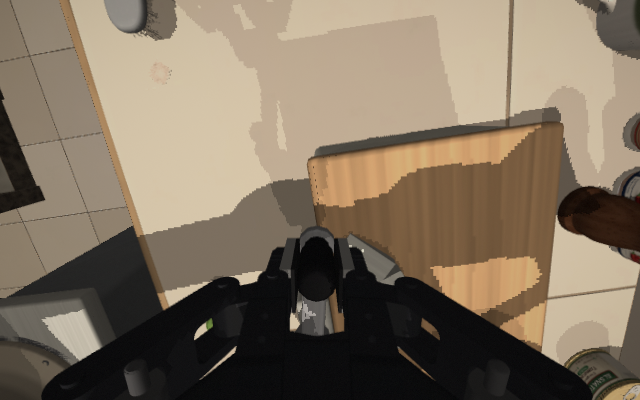

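```bash
python3 - <<'E'
import numpy as np
C=np.array([.4716,.187]);a=np.linspace(.165,1.545,26)
p=np.c_[np.sin(a),np.cos(a)]*.08+C; p[0]=[.4848,.266]
q=np.round(p,4);d=np.diff(q,axis=0).round(4)
print([[0.024,[float(x),float(y),0],-0.0552] for x,y in d])
E
```

```text
[[0.024, [0.0043, -0.0009, 0], -0.0552], [0.024, [0.0043, -0.0011, 0], -0.0552], [0.024, [0.0042, -0.0013, 0], -0.0552], [0.024, [0.0041, -0.0016, 0], -0.0552], [0.024, [0.004, -0.0018, 0], -0.0552], [0.024, [0.004, -0.0019, 0], -0.0552], [0.024, [0.0038, -0.0023, 0], -0.0552], [0.024, [0.0037, -0.0024, 0], -0.0552], [0.024, [0.0036, -0.0026, 0], -0.0552], [0.024, [0.0034, -0.0028, 0], -0.0552], [0.024, [0.0032, -0.003, 0], -0.0552], [0.024, [0.0031, -0.0032, 0], -0.0552], [0.024, [0.0029, -0.0033, 0], -0.0552], [0.024, [0.0027, -0.0035, 0], -0.0552], [0.024, [0.0025, -0.0036, 0], -0.0552], [0.024, [0.0023, -0.0038, 0], -0.0552], [0.024, [0.0021, -0.0039, 0], -0.0552], [0.024, [0.0019, -0.004, 0], -0.0552], [0.024, [0.0017, -0.004, 0], -0.0552], [0.024, [0.0014, -0.0042, 0], -0.0552], [0.024, [0.0012, -0.0043, 0], -0.0552], [0.024, [0.0009, -0.0043, 0], -0.0552], [0.024, [0.0008, -0.0043, 0], -0.0552], [0.024, [0.0004, -0.0044, 0], -0.0552], [0.024, [0.0003, -0.0044, 0], -0.0552]]
```

jog_arm(targets=[[0.024,[0,0,0],0],[0.024,[0,0,0],0],[0.024,[0.0043,-0.0009,0],-0.055],[0.024,[0.0043,-0.0011,0],-0.055],[0.024,[0.0042,-0.0013,0],-0.055],[0.024,[0.0041,-0.0016,0],-0.055],[0.024,[0.004,-0.0018,0],-0.055],[0.024,[0.004,-0.0019,0],-0.055]])

```text
clock: 6.55
position: [0.5084, 0.2569, 0.1849]
ee_rot: [0.368, -0.37, 0.604, -0.603]
contact_force: [-3.5, 0.4, 2.7]
width: 0.0236
```

jog_arm(targets=[[0.024,[0.0038,-0.0023,0],-0.055],[0.024,[0.0037,-0.0024,0],-0.055],[0.024,[0.0036,-0.0026,0],-0.055],[0.024,[0.0034,-0.0028,0],-0.055],[0.024,[0.0032,-0.003,0],-0.055],[0.024,[0.0031,-0.0032,0],-0.055]])

```text
clock: 7.3
position: [0.5255, 0.2441, 0.1855]
ee_rot: [0.263, -0.267, 0.659, -0.652]
contact_force: [-9.5, 7.9, 7.7]
width: 0.0239
```

```bash
python3 - <<'E'
from h import *
s=manip.get_state(); print(s["clock"],s["position"],s["contact_force"],s["width"],s["moment"])
p,d=get_image("wrist"); cv2.imwrite("pics/w3.png",p[:,:,::-1])
E
```

```text
7.3 [0.52552691 0.24407583 0.18550581] [-9.50670951  7.88447599  7.74689042] 0.023896474275807975 [ 1.53526672  1.76986669 -0.07594795]
```

View pics/w3.png

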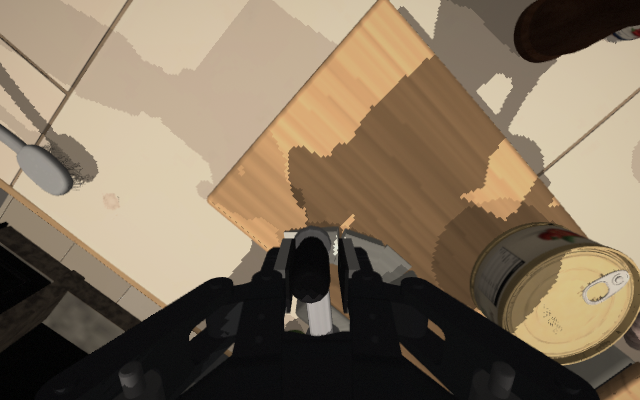

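The knob (312,265) sits between the fingers and is climbing the ramp. I'll continue with a slight rise.

jog_arm(targets=[[0.024,[0.0029,-0.0033,0.0015],-0.055],[0.024,[0.0027,-0.0035,0.0015],-0.055],[0.024,[0.0025,-0.0036,0.001],-0.055],[0.024,[0.0023,-0.0038,0.001],-0.055],[0.024,[0.0021,-0.0039,0],-0.055],[0.024,[0.0019,-0.004,0],-0.055]])

```text
clock: 8.1
position: [0.5437, 0.2198, 0.1894]
ee_rot: [0.153, -0.155, 0.691, -0.689]
contact_force: [-2.0, 3.7, -1.4]
width: 0.0239
```

jog_arm(targets=[[0.024,[0.0017,-0.004,0],-0.055],[0.024,[0.0014,-0.0042,0],-0.055],[0.024,[0.0012,-0.0043,0],-0.055],[0.024,[0.0009,-0.0043,0],-0.055],[0.024,[0.0008,-0.0043,0],-0.055],[0.024,[0.0004,-0.0044,0],-0.055]])

```text
clock: 8.85
position: [0.5511, 0.193, 0.1898]
ee_rot: [-0.038, 0.039, -0.706, 0.706]
contact_force: [0.0, -0.1, -0.4]
width: 0.0241
```

jog_arm(targets=[[0.024,[0.0003,-0.0044,0],-0.055],[0.024,[0,0,0],0],[0.024,[0,0,0],0]])

```text
clock: 9.22
position: [0.5515, 0.1888, 0.1902]
ee_rot: [-0.02, 0.02, -0.707, 0.707]
contact_force: [-0.3, 0.3, -0.3]
width: 0.0241
```

```bash
python3 - <<'E'
from h import *
s=manip.get_state(); print(s["clock"],s["position"],s["contact_force"],s["width"],s["moment"])
p,d=get_image("wrist"); cv2.imwrite("pics/w4.png",p[:,:,::-1])
p,d=get_image("scene"); cv2.imwrite("pics/s4.png",cv2.resize(p[150:300,150:320,::-1],None,fx=3.7,fy=3.7))
E
```

```text
9.225 [0.55149557 0.18875153 0.19017044] [-0.26470459  0.28075088 -0.25612545] 0.024076109094478708 [-0.0706458  -0.02672075  0.00553403]
```

View pics/w4.png

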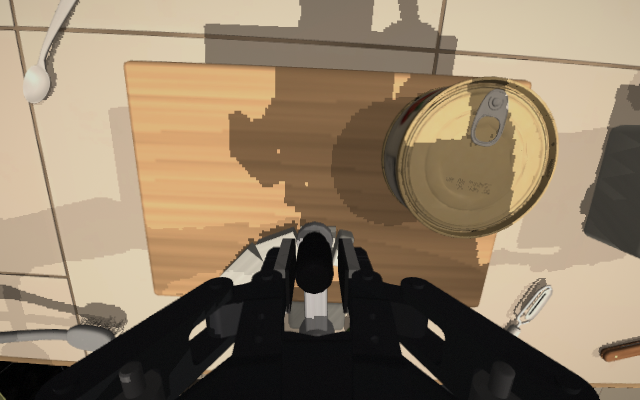

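View pics/s4.png

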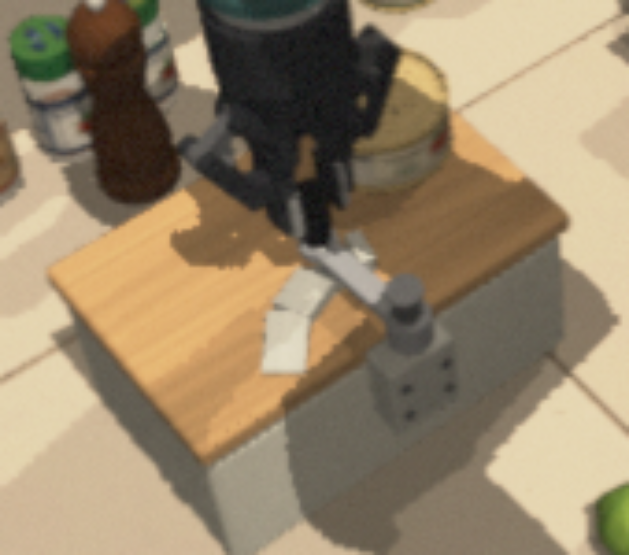

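Knob is between the fingers and force is near zero, so the handle has probably dropped. I'll nudge it a little toward the stop, watching the force.

jog_arm(targets=[[0.024,[0,-0.002,0],0],[0.024,[0,-0.001,0],0],[0.024,[0,0,0],0]])

```text
clock: 9.7
position: [0.5516, 0.1858, 0.1904]
ee_rot: [-0.02, 0.02, -0.707, 0.707]
contact_force: [0.3, 0.3, -0.6]
width: 0.0238
```

```bash
python3 - <<'E'
from h import *
s=manip.get_state(); print(s["clock"],s["position"],s["contact_force"],s["width"])
E
```

```text
9.7 [0.55157424 0.18580876 0.1903805 ] [ 0.28160331  0.29143084 -0.64631605] 0.02379165699649768
```

jog_arm(targets=[[0.036,[0,0.001,0],0],[0.036,[0,0,0],0],[0.036,[0,0,0.01],0],[0.036,[0,0,0.02],0],[0.036,[0,0,0.03],0],[0.036,[0,0,0.03],0],[0.036,[-0.03,0,0.04],0],[0.036,[-0.05,0,0.02],0],[0.036,[-0.05,0,0],0],[0.036,[0,0,0],0]])

```text
clock: 10.95
position: [0.4182, 0.1868, 0.3421]
ee_rot: [0.021, -0.02, 0.707, -0.707]
contact_force: [0.0, 0.7, -0.3]
width: 0.0359
```

```bash
python3 - <<'E'
from h import *
s=manip.get_state(); print(s["clock"],s["position"],s["contact_force"],s["width"])
for c in ["scene","side","wrist"]:
    p,d=get_image(c); m=camera_model(c)
    cv2.imwrite(f"pics/{c}5.png",p[:,:,::-1])
    for n in ["bread_bin_knob","biscuit_bin_knob"]:
        print(c,n,[(x["score"],x["position"]) for x in spot_point(n,c)])
    H,W=d.shape
    uu,vv=np.meshgrid(np.arange(W),np.arange(H)); pts=np.stack([uu,vv],-1).reshape(-1,1,2).astype(float)
    un=cv2.undistortPoints(pts,m["mtx"],m["distortion"])[:,0]
    T=m["world_from_camera"]; P=((np.c_[un[:,0],-un[:,1],-np.ones(len(un))]*d.reshape(-1,1))@T[:3,:3].T+T[:3,3]).reshape(H,W,3)
    r=np.hypot(P[...,0]-.552,P[...,1]-.188)
    k=(d>0)&(r<.02)&(P[...,2]>.185)&(P[...,2]<.215)
    print(c,k.sum(), P[k].mean(0) if k.any() else 0, np.percentile(P[k][:,2],[50,90,99]) if k.any() else 0)
    h=(d>0)&(P[...,0]>.49)&(P[...,0]<.53)&(abs(P[...,1]-.187)<.006)&(P[...,2]>.14)&(P[...,2]<.18)
    print("handle z",h.sum(),np.median(P[h][:,2]) if h.any() else 0)
    l=(d>0)&(P[...,0]>.5)&(P[...,0]<.64)&(abs(P[...,1]-.27)<.03)&(abs(P[...,2]-.13)<.01); print("lid z",l.sum(),np.median(P[l][:,2]) if l.any() else 0)
for c in ["scene","side"]:
    P=np.load(f"{c}_P.npy");d=np.load(f"{c}_d.npy")
    k=(d>0)&(np.hypot(P[...,0]-.483,P[...,1]-.266)<.02)&(P[...,2]>.185); print("before",c,np.percentile(P[k][:,2],[50,90,99]))
    h=(d>0)&(abs(P[...,0]-.477)<.008)&(P[...,1]>.205)&(P[...,1]<.245)&(P[...,2]>.14)&(P[...,2]<.18); print("before handle",np.median(P[h][:,2]))
E
```

```text
10.95 [0.41823589 0.18675065 0.34210779] [ 0.01201284  0.71664234 -0.25128593] 0.03589016245785612
scene bread_bin_knob [(0.66, [235.0, 204.0])]
scene biscuit_bin_knob [(0.64, [368.1, 160.0])]
scene 81 [0.54526775 0.18894008 0.1940269 ] [0.19490735 0.19816025 0.19969183]
handle z 94 0.15276777207784997
lid z 1523 0.12888549784672299
side bread_bin_knob [(0.72, [269.5, 250.1])]
side biscuit_bin_knob [(0.56, [334.5, 180.0])]
side 96 [0.54791452 0.1926713  0.19560479] [0.1969748  0.20083191 0.20184156]
handle z 74 0.15585089972620825
lid z 1616 0.13128099676243682
wrist bread_bin_knob [(0.6, [327.6, 59.5])]
wrist biscuit_bin_knob [(0.75, [600.4, 142.5])]
wrist 442 [0.54905153 0.18821058 0.19569595] [0.19624324 0.19756703 0.19852719]
handle z 440 0.15297796308544603
lid z 6129 0.12907473213731646
before scene [0.1953659  0.19805872 0.19968414]
before handle 0.1526896575231732
before side [0.19722431 0.20003699 0.20102969]
before handle 0.155548716268607
```

View pics/side5.png

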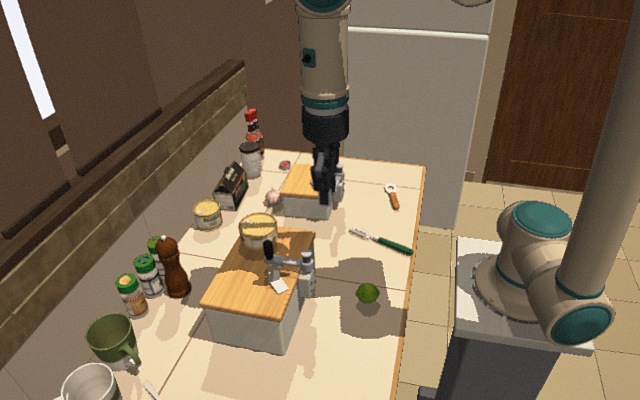

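View pics/scene5.png

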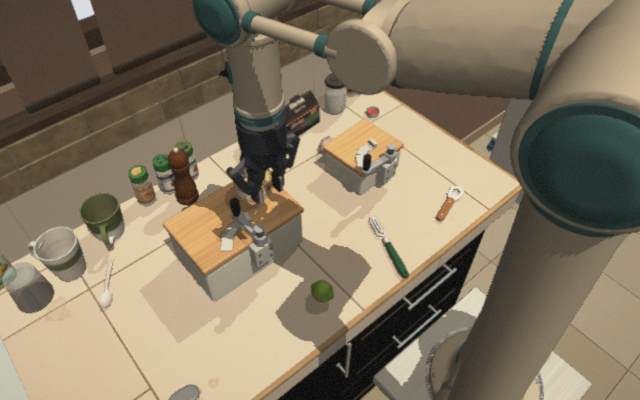

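View pics/wrist5.png

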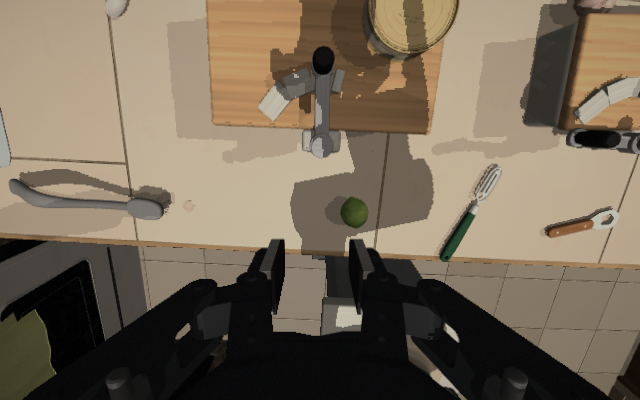

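The handle runs from the cap (320,145 in the wrist view) straight back to the knob (323,60). It sits at the same height as before the move. The smaller bin's knob is unmoved, at scene pixel (368,160), and the gripper is clear.

```bash
python3 -c "
from rig import *
print(sign_off())"
```

```text
the job is handed in; nothing more can be done
None
```

The larger bin, on the left, is locked. I caged its knob loosely between the fingers and swung the handle clockwise over the cam into the notch. Then I opened the fingers, lifted clear and handed the job in at about 11 s of the 32 s allowed.

**Last checks:**
- **Angle:** I estimate the handle at about 1.55 rad. That comes from the gripper position at the end of the push and from the pictures, since there is no direct joint reading.
- **Height:** Handle and knob-top heights match their starting values within about 1 mm in both fixed cameras (handle within 0.3 mm), so the handle has dropped.
- **Smaller bin:** Its knob shows at the same place in both fixed cameras, within about 1.5 px.
- **Contact:** The gripper is well clear of everything, with contact force below 1 N.

No check failed. The cameras disagreed with each other by 2–4 mm in absolute position (up to 8 mm on the knob at first), so I checked the height by comparing before and after in the same camera.

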